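# Fit the thread-spool deck onto its stand's studs

## Robot

A 6-joint arm with a two-finger parallel gripper is mounted at the origin on the work surface. World frame = base frame: x ahead of the robot, y to its left, z up, the work surface at z = 0. Lengths are in m, angles in rad, forces in N, time in s.
With the tool pointing down it reaches from about 0.275 to 0.75 m from the base axis. Payload 10.2 kg.
Tool frame: the origin (TCP) lies midway between the tips of the shut fingers; the grasp point (between the pads) lies 19 mm behind it (env.hold_point_z is the distance from the TCP to the grasp point, in m); x points along the fingers, z is the direction in which the jaws open and shut, and the axes are right-handed (so a half turn about x gives the same grasp; the last joint's range is limited). The gripper opens to 85 mm and grips with 20 to 120 N. Pads are 22 mm wide; open, the fingers measure 114 mm over their backs; the gripper's body (76 mm by 85 mm) begins 54 mm behind the grasp point. The pads swing forward as they close: fully open they stand 13 mm farther back than shut.
Start: joints at [0.878, 0.313, 1.498, -0, 1.331, -0.223], TCP at [0.238, 0.468, 0.231] pointing down, gripper open.
Joint ranges: [-2.94, 2.94], [-0.97, 2.17], [0.19, 2.56], [-1.23, 4.37], [0.02, 3.11], [-2.88, 2.88]. Speed limits (rad/s): [2.39, 2.39, 3.01, 3.14, 3.14, 3.14].

## Interface

Orientations are given as a unit quaternion [x, y, z, w].
In Python, from bench import env, kinematics, monitor, eyes, job gives the robot as it stands. The module is installed in compiled form; this text tells all that it offers. Calls block until the motion is done:
- env.reach(position, orientation): joint-space move of the TCP to a pose.
- env.movel(position, velocity=0.15, frame=None, guard=None): straight line of the TCP; frame=None keeps the orientation; velocity is the mean speed in m/s. With guard (N) it stops when the force on the tool has changed by that much, and returns True; else False.
- env.set_joints(angles): joint-space move.
- env.release() and env.close_gripper(effort=None): open the fingers fully, or close them until they stop; effort is the grip in N (None keeps the last).
- env.hold(seconds).
- kinematics.ik(position, orientation): joint angles nearest the present ones, or None.
- monitor.sense(): the state.
- eyes.grab_frame(name): name is "side" or "top"; returns a dict with "frame" (480x640x3 uint8, red, green, blue), "mtx" (3x3 intrinsics, pixels), "view" (4x4, takes a point from world to camera coordinates). Camera axes: x right, y down, z forward; pixel columns grow to the right and rows downward; lengths in m; the calibration is good to about 2 mm. A picture is of the moment at which its call begins. There is no depth.
A pose or a line that the arm cannot do raises env.MotionError and nothing moves.
- job.hand_in(): hands the job in, once; it reports no verdict.
The state is a dict: "clock": time; "joints": joint angles; "qvel": joint speeds; "joint_efforts": joint torques, N m; "position": TCP position; "ee_rot": TCP orientation; "contact_force": force on the tool from outside, world axes, zero at the start; "ft_torque": the same for the moment, N m; "finger_gap": opening from 0.0 (shut) to 1.0 (fully open).
Only numpy, scipy, OpenCV 4.12 (cv2) and the standard library are available. Lean on these libraries where they do the work, as an engineer would, in place of code of your own. Each camera call takes 0.05 s, during which the arm holds its last target. There are 200 camera calls.

## Task

On the sewing table, take the pale wooden spool deck (the one whose two large holes match the stand) by its red handle, turn it so that its two holes line up with the two metal studs of the dark wooden stand, and lower it over them, without dropping it, until it lies flat and fully home on the stand; then let go. Leave the blue spare deck and the tin where they are.

Things in the scene. Friction and masses are not known exactly. Their poses are not given: they have to be found in the camera images.
- deck: Loose round pale wood disc, 162 mm across, 10 thick, 0.15-0.31 kg, flat on the table. Origin: centre of underside, z up. Two 28 mm through holes at x = +50 and -50 mm, y = 0. Central red upright handle bar: 44 mm long along x, 18 thick along y (pinch it across y), from 10 to 60 mm above origin. Four red pegs, 8 mm across, tops at z = 38, at x = +-42, y = +-50 mm.
- stand: Fixed round dark wood foot, 156 mm across, flat top 140 mm across, 30 mm above the table. Origin: centre of underside, z up. Pale inlaid line along x; two metal studs on the top at x = +50 and -50 mm, y = 0: 14 mm thick for the lower 12 mm, then tapering to 6 mm at the tip, 60 mm above the table. Fully home, the deck's origin is 30 mm above this one, x axes in line, either way round.
- spare_deck: Bystander: loose blue plastic deck, same shape and size (162 mm across, white handle bar up to z = 60 mm, white pegs), but with two 14 mm holes only 70 mm apart, which do not fit the stand. Origin: centre of underside.
- tin: Bystander: loose open steel tin, 96 mm across, 55 mm high, three thread reels inside, on the table beyond the decks. Origin: centre of underside. (A small red thread reel, not listed, also stands beyond the decks.)
Not all that is in view belongs to the job. Leave any purple look-alike of the stand alone.

How it is judged:
At the end, for the whole second after the job is handed in: The wooden deck lies at rest on the stand, studs through its holes: centre within 15 mm of the stand's axis, underside within 5 mm of its flat top, hole line within 15 degrees of the stud line, tilt under 4 degrees; blue deck and tin within 30 mm of where they began (horizontal distance between deck and stand below 0.015 m and z of deck in the frame of stand between 0.025 and 0.035 m and angle between the x axis of deck and the x axis of stand, either way round below 0.26 rad and angle between deck's own z axis and vertical below 0.07 rad and linear speed of deck below 0.02 m/s and distance of each of spare_deck, tin from where it was at the start of the episode below 0.03 m); the robot touches nothing.
It fails at once if the blue spare deck is moved more than 30 mm (distance of spare_deck from where it was at the start of the episode above 0.03 m).
It fails at once if the tin is moved more than 30 mm (distance of tin from where it was at the start of the episode above 0.03 m).
It fails at once if the deck is dropped onto the stand: let go and falling faster than 0.25 m/s while still more than 15 mm above its seat (horizontal distance between deck and stand below 0.08 m and z of deck in the frame of stand above 0.045 m and contact force between the fingers and deck below 0.05 N and linear speed of deck above 0.25 m/s).
It also fails if it takes over 32 s, if anything falls off the work surface, if the arm or the gripper's body presses on something with over 40 N, if the wrist force passes 120 N, or if a joint passes its speed limit or range.

## Working session

There is one attempt and no reset: what is moved stays moved. The work goes in short steps, each a Python script; the robot and the scene stay as the last script left them, time stands still between calls to the robot, and variables do not carry over. Pictures are saved under pics/ and viewed, about 8 in all and at most 12, crops included, and the job is handed in when it is done.

```bash
mkdir -p pics; python3 - <<'E'
from bench import env,monitor,eyes
import cv2,numpy as np,pickle
d={}
for n in("top","side"):
    f=eyes.grab_frame(n);d[n]=f
    cv2.imwrite(f"pics/{n}0.png",f["frame"][:,:,::-1])
    print(n,f["mtx"].tolist(),np.round(f["view"],4).tolist())
pickle.dump(d,open("f0.pkl","wb"))
s=monitor.sense();print(s["clock"],s["position"],s["ee_rot"],env.hold_point_z)
E
```

```text
top [[572.8856076701888, 0.0, 325.7737464937714], [0.0, 572.8856076701888, 236.5925394957755], [0.0, 0.0, 1.0]] [[-0.0197, -0.9998, -0.0079, 0.0848], [-0.9989, 0.02, -0.042, 0.5722], [0.0422, 0.0071, -0.9991, 1.304], [0.0, 0.0, 0.0, 1.0]]
side [[582.295260509815, 0.0, 316.14455175696673], [0.0, 582.295260509815, 243.10932092572978], [0.0, 0.0, 1.0]] [[-0.9965, -0.0834, -0.01, 0.608], [-0.0391, 0.566, -0.8234, 0.0044], [0.0744, -0.8201, -0.5673, 1.296], [0.0, 0.0, 0.0, 1.0]]
0.1 [0.23753889 0.46795204 0.23080652] [-0.37004348  0.60299818  0.3697681   0.60227284] 0.0187
```

View pics/top0.png

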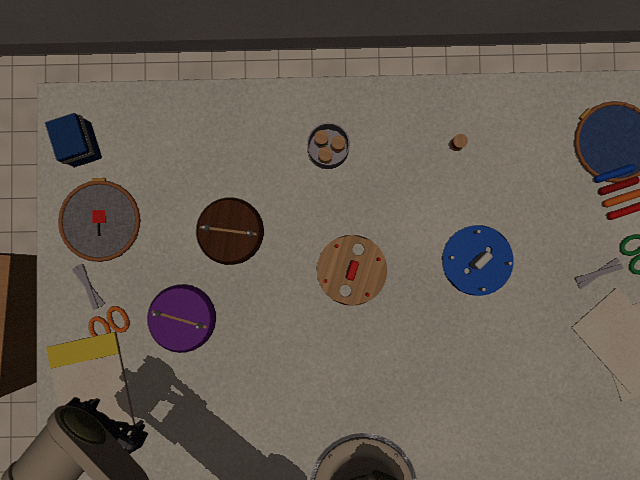

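View pics/side0.png

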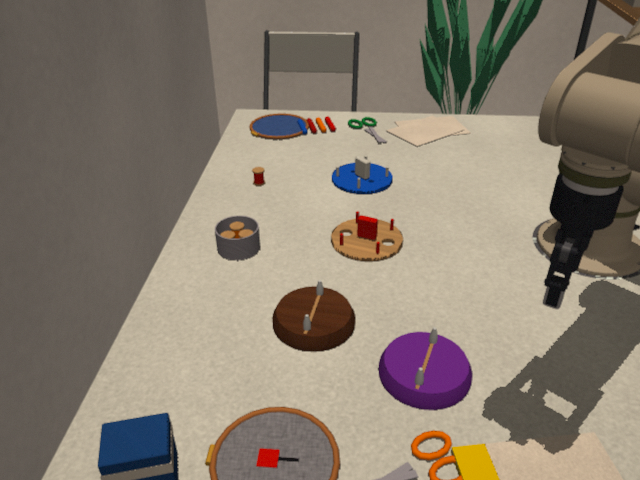

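The top view shows four candidates.
- **Pale wooden deck** at (352,270): two large holes at (359,249) and (345,291), with a red handle. This is the deck to move.
- **Blue spare** at (478,260): a bystander.
- **Dark brown disc with studs** at (230,231): this is the stand.
- **Purple look-alike** at (181,318): leave alone.

Next I'll measure these and confirm with an enlarged crop.

```bash
cat > h.py <<'E'
import cv2,numpy as np
def ray(f,uv,z):
    V=f["view"];R=V[:3,:3];c=-R.T@V[:3,3]
    d=R.T@np.linalg.inv(f["mtx"])@np.array([uv[0],uv[1],1.])
    return c+d*(z-c[2])/d[2]
def proj(f,p):
    q=f["mtx"]@(f["view"]@np.append(p,1))[:3];return q[:2]/q[2]
def tri(fa,a,fb,b):
    Pa,Pb=[f["mtx"]@f["view"][:3] for f in(fa,fb)]
    X=cv2.triangulatePoints(Pa,Pb,np.array(a,float).reshape(2,1),np.array(b,float).reshape(2,1))[:,0];return X[:3]/X[3]
def blobs(mask,box,amin):
    x0,y0,x1,y1=box;m=np.zeros(mask.shape,np.uint8);m[y0:y1,x0:x1]=mask[y0:y1,x0:x1]
    n,l,s,c=cv2.connectedComponentsWithStats(m.astype(np.uint8))
    return [(int(s[i,4]),c[i],np.argwhere(l==i)[:,::-1]) for i in range(1,n) if s[i,4]>=amin]
def hsv(f):return cv2.cvtColor(f["frame"],cv2.COLOR_RGB2HSV).astype(int)
def redmask(f):
    h=hsv(f);return ((h[...,0]<6)|(h[...,0]>174))&(h[...,1]>180)&(h[...,2]>70)
E
python3 - <<'E'
import pickle;from h import *
d=pickle.load(open("f0.pkl","rb"));T,S=d["top"],d["side"]
for n,f,box in(("top",T,(310,228,395,312)),("side",S,(325,200,410,265))):
    for a,c,p in blobs(redmask(f),box,4):
        print(n,"red",a,c.round(1),p.min(0),p.max(0),[ray(f,c,z)[:2].round(4) for z in((.06,) if a>60 else (.036,))])
h=hsv(T)
# stand brown disc & deck wood disc
def disc(m,box,z):
    b=max(blobs(m,box,300),key=lambda b:b[0]);hull=cv2.convexHull(b[2].astype(np.int32))
    (x,y),ax,an=cv2.fitEllipse(hull);print("ellipse",(x,y),ax,ray(T,(x,y),z).round(4))
wood=(h[...,0]>6)&(h[...,0]<22)&(h[...,1]>85)
disc(wood&(h[...,2]>110),(310,228,395,312),.01)
disc(wood|((h[...,1]>85)&(h[...,2]<90)),(190,190,272,272),.03)
hole=(h[...,1]<80)
for a,c,p in blobs(hole,(335,238,370,302),30): print("hole",a,c,ray(T,c,.005).round(4))
a=cv2.resize(T["frame"][185:320,185:405],None,fx=3.6,fy=3.6,interpolation=cv2.INTER_CUBIC)[:,:,::-1]
b=cv2.resize(S["frame"][200:360,260:420],None,fx=3.6,fy=3.6,interpolation=cv2.INTER_CUBIC)[:,:,::-1]
cv2.imwrite("pics/c1.png",a);cv2.imwrite("pics/c2.png",b)
E
```

```text
top red 9 [336.3 245.1] [335 244] [338 246] [array([0.5531, 0.0498])]
top red 8 [378.9 258.9] [378 258] [380 260] [array([ 0.5202, -0.0453])]
top red 141 [352.3 269.9] [347 260] [358 279] [array([0.4971, 0.016 ])]
top red 8 [325.1 280.9] [324 280] [326 282] [array([0.4731, 0.0766])]
top red 10 [367.4 294.6] [366 293] [369 296] [array([ 0.4405, -0.0177])]
side red 414 [366.3 226.5] [356 212] [376 239] [array([0.4966, 0.0505])]
side red 22 [391.4 224.4] [390 219] [392 229] [array([0.4402, 0.0008])]
side red 32 [341.  238.5] [340 233] [342 244] [array([0.5503, 0.0649])]
side red 26 [377.2 247.4] [376 242] [378 253] [array([0.4721, 0.0933])]
ellipse (369.28680419921875, 275.3280334472656) (21.607084274291992, 72.1166000366211) [ 0.4829 -0.0246  0.01  ]
ellipse (229.65147399902344, 230.815673828125) (66.72007751464844, 66.97396087646484) [0.5905 0.2913 0.03  ]
hole 114 [358.         248.94736842] [ 5.44e-01 -3.00e-04  5.00e-03]
hole 116 [344.89655172 290.35344828] [0.4494 0.0319 0.005 ]
```

View pics/c1.png

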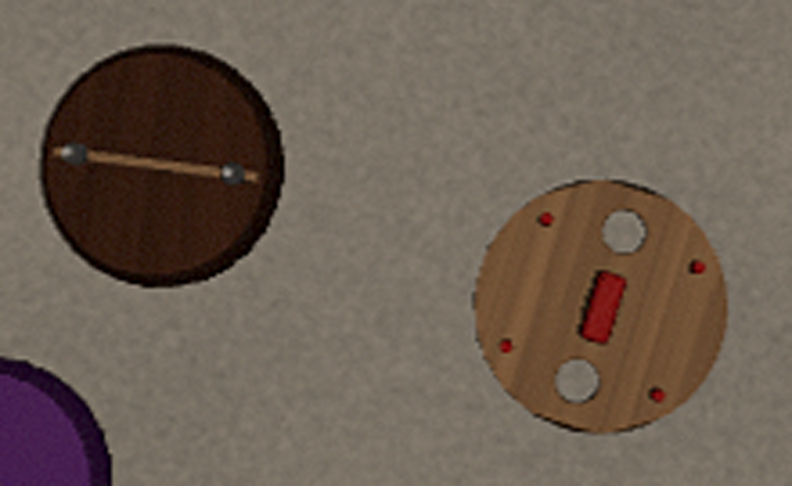

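View pics/c2.png

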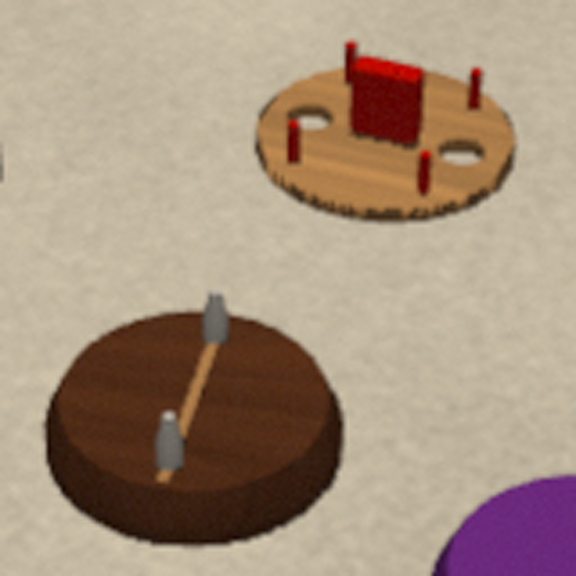

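The crops confirm the choice: the pale deck has two large holes and a red handle, and the dark stand has an inlay line and two studs. The handle, peg and hole centres agree at (0.497, 0.016), with yaw -18.8°, hole spacing 99.9 mm. Next I'll measure the stand more precisely.

```bash
python3 - <<'E'
import pickle;from h import *
d=pickle.load(open("f0.pkl","rb"));T,S=d["top"],d["side"]
def ends(p):
    vx,vy,x,y=cv2.fitLine(p.astype(np.float32),cv2.DIST_HUBER,0,.01,.01).ravel();t=(p-[x,y])@[vx,vy]
    return [np.array([x,y])+k*np.array([vx,vy]) for k in(t.min()-.5,t.max()+.5)]
for n,f,box in(("top",T,(198,205,262,255)),("side",S,(285,288,345,345))):
    h=hsv(f);m=(h[...,2]>(80 if n=="top" else 110))&(h[...,1]>75)&(h[...,0]<22)
    P=np.vstack([b[2] for b in blobs(m,box,3)]);print(n,"line n",len(P))
    e=ends(P);w=[ray(f,q,.03) for q in e];print(e,np.round(w,4).tolist(),"mid",((w[0]+w[1])/2).round(4),"len",np.linalg.norm(w[1]-w[0]),"yaw",np.degrees(np.arctan2(*(w[1]-w[0])[1::-1])))
    g=(h[...,1]<70)&(h[...,2]>(45))
    if n=="side": box=(298,275,330,335)
    else: box=(200,220,260,242)
    for a,c,p in blobs(g,box,5):print(" grey",a,c.round(1),p.min(0),p.max(0))
# base circle outline / top face in top view (outer hull = union of top rim & base); near side rim
h=hsv(T);print(h[231,196:266:3].tolist())
print("tip tri",tri(T,(205.8,227.6),S,(306.7,314.9)).round(4),tri(T,(249.2,233.2),S,(319.7,282.6)).round(4))
E
```

```text
top line n 105
[array([199.43052975, 226.51562833]), array([256.40894496, 233.74887647])] [[0.6017, 0.3599, 0.03], [0.5826, 0.2305, 0.03]] mid [0.5921 0.2952 0.03  ] len 0.1307457259511511 yaw -98.37914530850477
 grey 29 [204.8 226.9] [202 225] [208 229]
 grey 23 [249.3 232.7] [247 231] [252 235]
side line n 120
[array([304.31847463, 333.65227598]), array([321.73593826, 286.91469976])] [[0.6007, 0.3599, 0.03], [0.5799, 0.2269, 0.03]] mid [0.5903 0.2934 0.03  ] len 0.13460235938602885 yaw -98.8791378921358
 grey 446 [314.1 281.8] [298 275] [329 294]
 grey 92 [306.7 322.6] [303 314] [310 329]
[[23, 60, 51], [8, 159, 53], [11, 152, 47], [10, 191, 48], [4, 172, 49], [10, 182, 35], [4, 164, 45], [10, 175, 48], [13, 194, 50], [11, 160, 67], [14, 144, 85], [14, 140, 122], [15, 131, 119], [14, 126, 115], [14, 133, 113], [14, 127, 116], [14, 135, 91], [23, 13, 80], [20, 33, 47], [10, 255, 41], [9, 194, 46], [9, 255, 24], [0, 255, 18], [18, 44, 127]]
tip tri [0.5976 0.3397 0.0563] [0.5827 0.2435 0.0538]
```

```bash
cat >> h.py <<'E'
from scipy.spatial.transform import Rotation as Ro
def quat(a):  # tool down, jaws opening along world yaw a (deg)
    a=np.radians(a);x=np.array([0,0,-1.]);z=np.array([np.cos(a),np.sin(a),0]);return Ro.from_matrix(np.c_[x,np.cross(z,x),z]).as_quat()
DX,DY,DYAW=.4968,.0159,-18.8
SX,SY,SYAW=.591,.2937,-98.5
E
python3 - <<'E'
from h import *;from bench import kinematics as k
for g in(71.2,-108.8):
    print(g,k.ik([DX,DY,.12],quat(g)),k.ik([DX,DY,.019],quat(g)))
for f in(-8.5,171.5):print(f,k.ik([SX,SY,.17],quat(f)),k.ik([SX,SY,.05],quat(f)))
E
```

```text
71.2 [-2.04173785e-01  3.73295973e-01  1.72772979e+00 -4.44089210e-16
  1.04056690e+00 -1.44684821e+00] [-2.04173785e-01  5.36718883e-01  1.80204455e+00 -4.44089210e-16
  8.02829218e-01 -1.44684821e+00]
-108.8 [-2.04173785e-01  3.73295973e-01  1.72772979e+00 -4.44089210e-16
  1.04056690e+00  1.69474444e+00] [-2.04173785e-01  5.36718883e-01  1.80204455e+00 -4.44089210e-16
  8.02829218e-01  1.69474444e+00]
-8.5 [ 2.84058883e-01  6.61024539e-01  1.12357218e+00 -4.44089210e-16
  1.35699594e+00  4.32411869e-01] [ 2.84058883e-01  7.79991362e-01  1.24082368e+00 -4.44089210e-16
  1.12077761e+00  4.32411869e-01]
171.5 [ 2.84058883e-01  6.61024539e-01  1.12357218e+00 -4.44089210e-16
  1.35699594e+00 -2.70918078e+00] [ 2.84058883e-01  7.79991362e-01  1.24082368e+00 -4.44089210e-16
  1.12077761e+00 -2.70918078e+00]
```

```bash
python3 - <<'E'
from h import *;from bench import env,monitor,eyes
q=quat(71.2)
env.reach([DX,DY,.14],q)
print(env.movel([DX,DY,.019],velocity=.12,guard=15),monitor.sense()["position"].round(4))
env.close_gripper(60)
s=monitor.sense();print(s["clock"],s["finger_gap"],s["contact_force"].round(1))
env.movel([DX,DY,.14],velocity=.12)
env.reach([SX,SY,.14],quat(-8.5))
s=monitor.sense();print(s["clock"],s["finger_gap"],s["contact_force"].round(1),s["position"])
import pickle;d={}
for n in("top","side"):
    d[n]=eyes.grab_frame(n)
pickle.dump(d,open("f1.pkl","wb"))
cv2.imwrite("pics/s1.png",cv2.resize(d["side"]["frame"][180:380,220:420],None,fx=3,fy=3,interpolation=cv2.INTER_CUBIC)[:,:,::-1])
f=d["side"]
for a,c,p in blobs(redmask(f),(220,180,420,380),4):print(a,c.round(1),p.min(0),p.max(0))
for sx in(1,-1):
  for sy in(1,-1):
    r=Ro.from_euler("z",-98.5,degrees=True).apply([sx*.042,sy*.05,0]);print("expected peg",proj(f,[SX+r[0],SY+r[1],.121+.024]).round(1))
E
```

```text
False [0.4972 0.0159 0.0196]
3.8 0.20095930603235596 [0.3 0.4 3.4]
6.6 0.2044106633911619 [-1.3 -0.2 -2.5] [0.59107908 0.29315921 0.13983824]
31 [258.6 181.4] [255 180] [263 183]
354 [310.5 255. ] [305 237] [316 272]
25 [290.9 245. ] [290 241] [292 249]
49 [344.7 249.5] [343 243] [346 256]
52 [277.6 269.2] [276 263] [279 276]
62 [335.  277.6] [333 271] [337 284]
expected peg [291.  242.4]
expected peg [344.9 249.3]
expected peg [277.9 269.7]
expected peg [335.4 277.5]
```

View pics/s1.png

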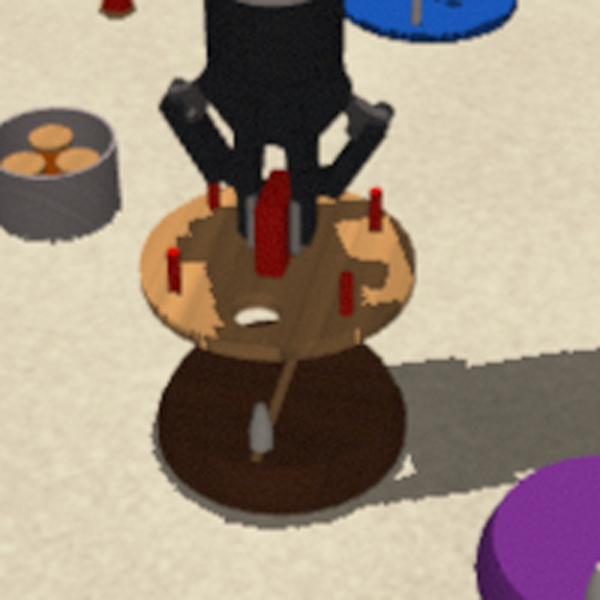

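The deck is held level, and its pegs sit within about 0.5 px (1 mm) of prediction. I'll check the stud positions in the same side view, then lower.

```bash
python3 - <<'E'
import pickle;from h import *
d=pickle.load(open("f0.pkl","rb"));T,S=d["top"],d["side"]
for s in(1,-1):
    r=Ro.from_euler("z",SYAW,degrees=True).apply([s*.05,0,0])+[SX,SY,0]
    for z in(.03,.06):
        r[2]=z;print(s,z,"side",proj(S,r).round(1),"top",proj(T,r).round(1))
h=hsv(S)
for rows,cols in(((280,297),(312,327)),((312,331),(299,314))):
    for y in range(*rows,2):print(y,[int(v) for v in h[y,cols[0]:cols[1],1]])
E
```

```text
1 0.03 side [319.2 292.5] top [250.4 233.4]
1 0.06 side [319.  280.2] top [248.5 232.8]
-1 0.03 side [306.5 327.2] top [206.8 227.8]
-1 0.06 side [306.2 314.6] top [203.9 227. ]
280 [46, 46, 45, 46, 45, 45, 40, 32, 33, 40, 44, 45, 45, 48, 45]
282 [45, 45, 47, 48, 47, 44, 30, 26, 31, 37, 44, 47, 48, 45, 45]
284 [45, 44, 46, 46, 44, 39, 31, 23, 27, 32, 44, 46, 47, 43, 46]
286 [75, 71, 74, 69, 61, 23, 26, 30, 27, 22, 36, 49, 48, 46, 44]
288 [189, 174, 187, 154, 75, 28, 29, 30, 30, 27, 33, 90, 191, 158, 136]
290 [178, 185, 180, 167, 72, 23, 27, 24, 26, 29, 32, 92, 179, 180, 177]
292 [181, 178, 199, 161, 81, 27, 25, 27, 27, 28, 32, 93, 186, 178, 194]
294 [180, 185, 187, 176, 124, 47, 44, 45, 42, 32, 56, 150, 185, 189, 181]
296 [189, 188, 185, 191, 173, 148, 149, 149, 162, 185, 175, 188, 190, 192, 188]
312 [181, 178, 182, 190, 178, 177, 175, 173, 190, 174, 187, 170, 150, 147, 149]
314 [200, 185, 187, 182, 182, 166, 82, 48, 57, 89, 174, 155, 148, 146, 152]
316 [183, 177, 184, 201, 175, 101, 39, 27, 28, 39, 144, 145, 145, 148, 164]
318 [183, 183, 189, 183, 168, 72, 28, 26, 25, 26, 88, 141, 144, 159, 170]
320 [183, 171, 178, 178, 101, 34, 31, 28, 25, 21, 50, 112, 155, 182, 171]
322 [176, 170, 179, 157, 62, 31, 26, 28, 30, 27, 30, 35, 136, 185, 180]
324 [179, 188, 190, 148, 71, 24, 29, 28, 28, 24, 23, 52, 154, 171, 175]
326 [185, 194, 182, 164, 83, 26, 27, 26, 29, 27, 31, 54, 152, 171, 188]
328 [172, 183, 189, 164, 88, 28, 21, 27, 27, 28, 27, 55, 157, 187, 180]
330 [175, 179, 183, 172, 171, 131, 108, 97, 91, 77, 126, 176, 170, 171, 185]
```

The predicted stud positions agree with the image to about 0.3 px. Lowering under guard.

```bash
python3 - <<'E'
from h import *;from bench import env,monitor,eyes
g1=env.movel([SX,SY,.056],velocity=.08,guard=10)
s=monitor.sense();print(g1,s["position"].round(4),s["contact_force"].round(1),s["clock"])
if not g1:
    g2=env.movel([SX,SY,.047],velocity=.02,guard=8)
    s=monitor.sense();print(g2,s["position"].round(4),s["contact_force"].round(1),s["clock"],s["finger_gap"])
f=eyes.grab_frame("side")
for a,c,p in blobs(redmask(f),(220,190,420,380),4):print(a,c.round(1))
for sx in(1,-1):
  for sy in(1,-1):
    r=Ro.from_euler("z",SYAW,degrees=True).apply([sx*.042,sy*.05,0]);print("seated peg",proj(f,[SX+r[0],SY+r[1],.054]).round(1))
cv2.imwrite("pics/s2.png",cv2.resize(f["frame"][200:360,230:400],None,fx=3.5,fy=3.5,interpolation=cv2.INTER_CUBIC)[:,:,::-1])
E
```

```text
False [0.5914 0.2938 0.0567] [ 1.2 -0.7 -1.5] 7.9
True [0.5912 0.2937 0.0492] [0.6 0.  5.8] 8.2917 0.203863103271947
315 [311.  295.8]
16 [292.  285.2]
40 [343.8 289.1]
43 [279.8 309.7]
52 [334.5 318.5]
seated peg [292.6 281.7]
seated peg [344.1 288.9]
seated peg [280.3 310.1]
seated peg [334.9 318.4]
```

View pics/s2.png

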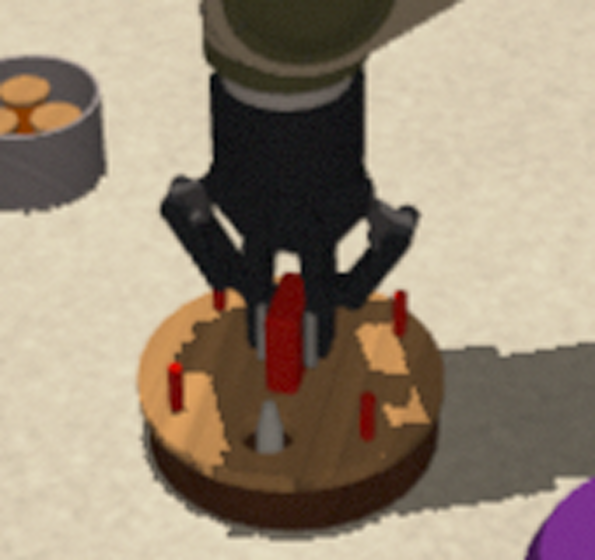

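The deck is seated: the front stud is through its hole at crop (270,430), contact came at the expected height, and the pegs match the seated prediction (one is partly hidden by the gripper). Releasing and retreating.

```bash
python3 - <<'E'
import pickle;from h import *;from bench import env,monitor,eyes
env.release();env.hold(.2)
p=monitor.sense()["position"]
env.movel([p[0],p[1],.2],velocity=.1)
env.reach([.35,.1,.25],quat(-8.5))
env.hold(.3)
s=monitor.sense();print(s["clock"],s["contact_force"].round(1),s["finger_gap"])
d={n:eyes.grab_frame(n) for n in("top","side")};d0=pickle.load(open("f0.pkl","rb"))
for n,box in(("top",(185,185,275,275)),("side",(250,240,370,350))):
    f=d[n]
    for a,c,q in blobs(redmask(f),box,3):
        print(n,a,c.round(1),(ray(f,c,.09 if a>60 else .068)[:2].round(4) if n=="top" else ""))
for sx in(1,-1):
  for sy in(1,-1):
    r=Ro.from_euler("z",SYAW,degrees=True).apply([sx*.042,sy*.05,0]);print("seated peg side",proj(d["side"],[SX+r[0],SY+r[1],.054]).round(1))
for k in d:
    for nm,b in dict(spare_t=(435,215,520,305),tin_t=(300,115,360,175),spare_s=(325,150,400,198),tin_s=(210,212,265,262)).items():
        if nm[-1]==k[0]:
            x0,y0,x1,y1=b;print(nm,"max diff px",int((cv2.absdiff(d[k]["frame"],d0[k]["frame"])[y0:y1,x0:x1].max(2)>40).sum()))
c=[cv2.resize(d["top"]["frame"][180:280,180:280],(400,400)),cv2.resize(d["side"]["frame"][235:365,245:375],(400,400))]
cv2.imwrite("pics/end.png",np.hstack(c)[:,:,::-1])
E
```

```text
12.3667 [ 0.1  0.1 -0.3] 1.0064231324480868
top 9 [209.7 203.9] [0.6488 0.3281]
top 7 [247.  208.7] [0.6365 0.2456]
top 144 [223.2 228.1] [0.5933 0.2947]
top 8 [203.1 248.9] [0.5497 0.3436]
top 8 [240.9 253.9] [0.5371 0.2605]
side 37 [292.  281.7] 
side 374 [312.1 294.9] 
side 35 [343.9 288.7] 
side 42 [279.8 309.8] 
side 44 [334.3 318.1] 
seated peg side [292.6 281.7]
seated peg side [344.1 288.9]
seated peg side [280.3 310.1]
seated peg side [334.9 318.4]
spare_t max diff px 0
tin_t max diff px 0
spare_s max diff px 0
tin_s max diff px 0
```

View pics/end.png

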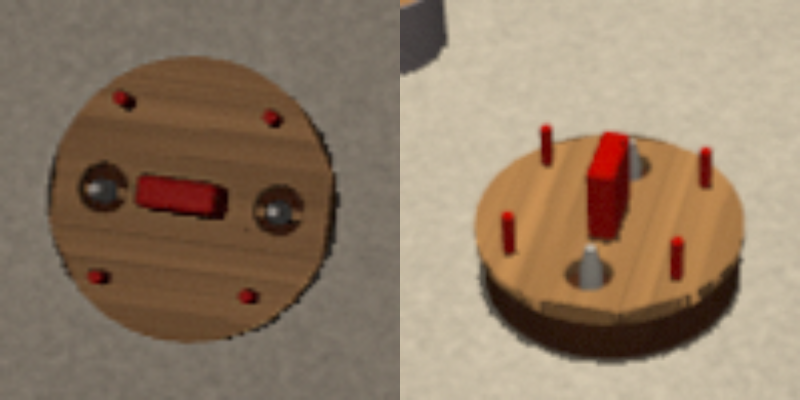

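Both studs stand through the two holes, at crop (103,188) and (280,210), and the deck lies flat. The arm is clear. Handing in.

```bash
python3 -c "
from bench import job;job.hand_in()"
```

```text
the job is handed in; nothing more can be done
```

The pale wooden deck is on the dark stand, flat and fully home, and I handed the job in with the robot clock at about 12.4 s of the 32 s allowed. I took it by the red handle, turned it about 80° and lowered it under a force guard. It touched down at the expected height (TCP 49.2 mm), and I let go only then.

- **Seating:** both studs show through the holes. In the side view the pegs are within about 0.7 px (1–2 mm) of where a seated deck should have them. The top view puts the deck centre about 2 mm from the estimated stand axis.
- **Bystanders:** no pixels changed around the blue deck or the tin in either view.
- **Gripper:** fully open and clear, with about 0.3 N on the tool.
- **Disagreements:** my first ellipse fit of the deck outline failed, because the mask caught only part of the disc. I used the holes, pegs and handle instead, and these agreed within 1 mm. The estimates of the stand centre differed by 2–4 mm between methods, inside the 7 mm stud clearance.

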